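Clear the jammed cassette and index the sample carousel

TASK

A test cassette has jammed upright in the loading gap of the sample carousel, so that the carousel cannot turn. Pull it out by its exposed top edge and set it down in the steel tray without dropping it. Then turn the carousel to the neighbouring click position that brings the blue-capped tube to the loading gap, leaving both tubes in their holders and everything else on the bench where it stands.

Things in the scene. Friction and masses are not known exactly. Their poses are not given: they have to be found in the camera images.
- carousel: Fixed white round base of the sample carousel, radius 125 mm, 30 mm high; origin on the bench at the turning axis, z up. Its -x axis points through the loading gap. The loader there is a white block 78 mm wide that juts out to 170 mm from the axis, top at z = 45 mm (the gap's floor). On the base turns a grey disc of radius 105 mm, top at z = 45 mm: the turret.
- gap (a point): Middle of the mouth of the loading gap between two metal cheeks, at their tops (carousel frame: x = -140, y = 0, z = 85 mm). The cheeks are 55 mm long, 8 mm thick, 40 mm tall; the +y one is fixed, the -y one is sprung towards it and closes the gap to 7 mm when it is empty. Behind the sprung one is a low block, y from -37 to -31 mm, top at z = 65 mm.
- hub (a point): Centre of the top of the turret's black hub, on the axis: radius 26 mm, top at z = 99 mm. On the disc stand two white vanes, 62 to 100 mm from the axis, 14 mm apart, tops at z = 85 mm, at the start in line with the loading gap; and two square white tube holders, 35 mm wide, tops at z = 90 mm, 80 mm from the axis, 60 degrees either side of the vanes.
- reader (a point): Centre of the top of the fixed black reader post that stands beside the gap: 24 mm square, from the bench up to z = 170 mm (carousel frame: x = -100, y = +85 mm), on a white foot 30 mm square.
- station (a point): The place in line with the loading gap where the blue-capped tube must come: on the disc's top, 80 mm from the axis towards the gap (carousel frame: x = -80, y = 0, z = 45 mm).
- peg (a point): Centre of the top of the steel peg with an orange band, on the far side of the hub from the vanes: diameter 14 mm, stands 50 mm up from the turret disc, 85 mm from the axis; turns with the turret and serves to push it round. Two plain steel pegs of the same size stand 60 degrees either side of it.
- rotor (a joint): Turning angle of the turret, rad, counter-clockwise from above positive, 0 at the start. It clicks into rest at -1.047, 0 and +1.047 (one step is 60 degrees) and stops at +-1.10. Turning it takes up to about 0.25 N m (3 N pushed sideways at a peg); past half a step it snaps on to the next click position by itself, and stays within 0.04 rad of it.
- cassette: Yellow plate with an orange top edge, 90 mm long (its x), 10 mm thick (y), 75 mm tall (z), 56 to 112 g; origin at the centre of its underside. It starts upright on the gap's floor, lengthwise in the gap, its top 30 mm above cheeks and vanes. A sprung cheek pinches it with 5 N: pulling it straight up takes up to about 12 N. Its inner end, between the vanes, locks the turret.
- tube_blue: Sample tube with a blue cap, diameter 28 mm at the cap, 100 mm tall, standing loose in one of the two holders on the turret disc, its underside at z = 45 mm; origin at the centre of its underside. In which of the two holders it stands varies.
- tube_red: The same with a red cap, in the other holder.
- tray: Fixed open steel tray, 170 mm (x) by 140 mm (y), 25 mm high, walls and floor 3 mm to 5 mm thick; origin at the centre of its underside. It stands left or right of the carousel.
- rack_blue: Black rack full of blue-capped tubes, 118 x 96 mm, 95 mm high, loose; origin under its centre. It stands on the other side of the carousel from the tray. Not to be disturbed.
- rack_red: Black rack full of red-capped tubes, 96 x 96 mm, 95 mm high, loose; origin under its centre. Not to be disturbed.
- bottle: Purple bottle with a white cap, radius 36 mm, 150 mm high, loose; origin under its centre. Not to be disturbed.
- jar: Clear jar with a white cap, radius 32 mm, 120 mm high, loose; origin under its centre. Not to be disturbed.
- blue_jar: Small white jar with a blue cap, radius 24 mm, 55 mm high, loose; origin under its centre. Not to be disturbed.
- brown_jar: Small amber jar with a brown cap, radius 24 mm, 55 mm high, loose; origin under its centre. Not to be disturbed.
- kit_box: Cardboard box 90 x 120 mm, 70 mm high, loose; origin under its centre. Not to be disturbed.
There are look-alikes about, which are no part of the job. There is more than one size of the cassette; the one meant has the size given above.

How it is judged:
On the way, in this order (a step that is already met when the one before it is completed fails the run):
1. the cassette is drawn up clear of the gap (z of cassette in the frame of carousel above 0.088 m), for 0.1 s.
2. the cassette is lowered into the tray while still held (x of cassette in the frame of tray between -0.085 and 0.085 m and y of cassette in the frame of tray between -0.07 and 0.07 m and z of cassette in the frame of tray between -0.005 and 0.03 m and contact force between the fingers and cassette above 0.5 N), for 0.05 s.
3. the turret is indexed with the blue-capped tube in line with the loading gap (horizontal distance between tube_blue and station below 0.012 m), for 0.2 s.
At the end, for the whole second after the job is handed in: Cassette at rest in the tray, standing or lying: centre of its underside within the tray's outline, under 60 mm above the tray's underside. Blue-capped tube within 12 mm of the station seen from above, turret still, both tubes in their holders (raised at most 15 mm, tilt under 0.3 rad) (x of cassette in the frame of tray between -0.085 and 0.085 m and y of cassette in the frame of tray between -0.07 and 0.07 m and z of cassette in the frame of tray between -0.005 and 0.06 m and linear speed of cassette below 0.02 m/s and horizontal distance between tube_blue and station below 0.012 m and z of each of tube_blue, tube_red in the frame of carousel below 0.06 m and angle between each of tube_blue, tube_red's own z axis and vertical below 0.3 rad and velocity of joint rotor between -0.05 and 0.05 rad/s); the robot touches nothing.
It fails at once if a rack, bottle, jar or box on the bench is pushed, lifted or knocked over (moved more than 30 mm) (distance of any of rack_blue, rack_red, bottle, jar, blue_jar, brown_jar, kit_box from where it was at the start of the episode above 0.03 m).
It fails at once if a sample tube is taken out of its holder or tipped (z of any of tube_blue, tube_red in the frame of carousel above 0.075 m or angle between any of tube_blue, tube_red's own z axis and vertical above 0.5 rad).
It also fails if it takes over 61 s, if anything falls off the work surface, if the arm or the gripper's body presses on something with over 40 N, if the wrist force passes 120 N, or if a joint passes its speed limit or range.

ROBOT

A 6-joint arm with a two-finger parallel gripper is mounted at the origin on the work surface. World frame = base frame: x ahead of the robot, y to its left, z up, the work surface at z = 0. Lengths are in m, angles in rad, forces in N, time in s.
With the tool pointing down it reaches from about 0.325 to 0.75 m from the base axis. Payload 7.6 kg.
Tool frame: the origin (TCP) lies on the centre line of the jaws, within the pads' length; the fingertips stand 19 mm ahead of it and the grasp point (between the pads) is the TCP; z points along the fingers, y is the line along which they close (so a half turn about z gives the same grasp; the last joint's range is limited). The gripper opens to 85 mm and grips with 20 to 120 N. Pads are 22 mm wide; open, the fingers measure 114 mm over their backs; the gripper's body (76 mm by 85 mm) begins 54 mm behind the grasp point. The pads swing forward as they close: fully open they stand 13 mm farther back than shut.
Start: joints at [-1.319, 0.052, 1.401, -0, 1.689, -0.07], TCP at [0.166, -0.498, 0.25] pointing down, gripper open.
Joint ranges: [-2.9, 2.9], [-0.91, 2.17], [0.12, 2.37], [-1.06, 4.2], [0.26, 2.73], [-2.93, 2.93]. Speed limits (rad/s): [2.57, 2.57, 3.01, 3.14, 3.14, 3.14].

INTERFACE

Orientations are given as a unit quaternion [x, y, z, w].
In Python, from rig import bot gives the robot as it stands.
- The arm moves only by the shell command python3 -m pendant 'ROWS' [FORCE]. ROWS is JSON, a list that holds one entry, the list of rows, each a list of 5 numbers: the opening, from 0 (shut) to 1 (fully open), then the shift along the tool's x, y, z in m, then the turn about the tool's z in rad. In form: [[[gripper, x, y, z, yaw], ...]]. A call has 1 to 10 rows; each row is the pose to reach, as a shift and turn from the pose commanded when the call began, along the tool's axes at that moment; what a row does not reach only later rows make up. A row lasts 1/8 s, in which the tool goes at most 62.5 mm and 10.7 degrees, less where a joint would pass 70% of its speed; a pose out of reach is approached as far as the arm can. A call with a gripper value outside its range is refused whole. The fingers move at their own pace and stop on an object; FORCE is the grip in N (left out, the last holds). Time passes only in rows, so rows that repeat a pose let the fingers close. It gives the time, the measured TCP pose, the force, the opening and the grip force at its end, in the units of the state.
- bot.sense(): the state, without advancing time (a new reading comes with each control period).
- bot.grab_frame(name): name is "side" or "top"; returns a dict with "pixels" (420x560x3 uint8, red, green, blue), "fx", "fy", "cx", "cy" (pixels), "view" (4x4, takes a point from world to camera coordinates). Camera axes: x right, y down, z forward; pixel columns grow to the right and rows downward; lengths in m; the calibration is good to about 2 mm. A picture is of the moment at which its call begins. There is no depth.
- bot.finish_job(): hands the job in; it is judged then, once.
Trained networks look in a picture, given as the dict that the camera call returned (one of the last four; its "shot" number tells which), for a name from the list of things; names that differ only in an ending like _2 or _b are one class to them, and where a whole thing is asked for, a point or a joint stands for the part that bears it (a point fixed in the world has none). Each returns a list of dicts, best first, with "score" (0 to 1); they miss things now and then, are a little off and sometimes report something else, mostly with a low value. They report only what shows in the picture. A call takes as long as a camera call. They do not tell look-alikes from the thing itself.
- bot.search_frame(thing, picture): "position" ([column, row] in pixels, amid what is visible of it).
- bot.trace(thing, picture): "pixels" (420x560 bool, what is visible of it) and "position" ([column, row] in pixels, amid what is visible of it).
- bot.place_of(thing, picture): "position" ([column, row] in pixels: a listed point, or the origin of a listed thing).
The state is a dict: "time": time; "joint_positions": joint angles; "dq": joint speeds; "joint_efforts": joint torques, N m; "eef_pos": TCP position; "orientation": TCP orientation; "wrist_force": force on the tool from outside, world axes, zero at the start; "ft_torque": the same for the moment, N m; "gripper_width": finger opening in m; "grasp_force": force on a finger pad.
Only numpy, scipy, OpenCV 4.12 (cv2) and the standard library are available. Lean on these libraries where they do the work, as an engineer would, in place of code of your own. Each camera call takes 0.05 s, during which the arm holds its last target. There are 200 camera calls.

## Working session

There is one attempt and no reset: what is moved stays moved. The work goes in short steps, Python scripts to look and compute and a shell command to move; the robot and the scene stay as the last step left them, time stands still between calls to the robot, and variables do not carry over. Pictures are saved under pics/ and viewed, at most 13 in all, crops included, and the job is handed in when it is done.

```bash
mkdir -p pics
cat > h.py <<'E'
import numpy as np,cv2
from rig import bot
def save(f,n): cv2.imwrite('pics/'+n,f['pixels'][...,::-1])
def ray(f,p):
    V=np.array(f['view']);R=V[:3,:3];c=-R.T@V[:3,3]
    d=R.T@np.array([(p[0]-f['cx'])/f['fx'],(p[1]-f['cy'])/f['fy'],1.]);return c,d
def atz(f,p,z):
    c,d=ray(f,p);return c+d*(z-c[2])/d[2]
def proj(f,P):
    V=np.array(f['view']);q=V[:3,:3]@np.array(P)+V[:3,3];return np.array([f['fx']*q[0]/q[2]+f['cx'],f['fy']*q[1]/q[2]+f['cy']])
E
python3 - <<'E'
from h import *
s=bot.sense();print(s['time'],s['eef_pos'],s['orientation'])
Z=dict(gap=.085,hub=.099,reader=.170,peg=.095,tray=0,cassette=.045,tube_blue=.045,tube_red=.045,station=.045,carousel=0)
for n in ['top','side']:
    f=bot.grab_frame(n);save(f,n+'0.png')
    print(n,ray(f,(280,210)))
    for t,z in Z.items():
        for r in bot.place_of(t,f)[:3]: print(t,np.round(r['score'],2),np.round(r['position']),np.round(atz(f,r['position'],z),3))
E
```

```text
0.0 [ 0.16601762 -0.49778069  0.24947742] [ 9.87081600e-01  1.60216480e-01 -6.59342940e-05 -7.68008202e-04]
top (array([ 0.48354549, -0.01512739,  0.86765954]), array([ 0.14833316,  0.0178228 , -0.98881823]))
gap 0.73 [238. 296.] [0.427 0.084 0.085]
hub 0.67 [268. 235.] [0.548 0.023 0.099]
hub 0.3 [141. 266.] [0.487 0.277 0.099]
reader 0.81 [201. 257.] [0.503 0.141 0.17 ]
reader 0.37 [405. 183.] [ 0.637 -0.235  0.17 ]
peg 0.75 [284. 195.] [ 0.631 -0.009  0.095]
peg 0.69 [406. 183.] [ 0.655 -0.261  0.095]
tray 0.62 [414. 268.] [ 0.482 -0.298  0.   ]
cassette 0.89 [160. 332.] [0.351 0.251 0.045]
cassette 0.69 [242. 284.] [0.449 0.081 0.045]
tube_blue 0.69 [292. 265.] [ 0.489 -0.027  0.045]
tube_red 0.69 [268. 236.] [0.55  0.025 0.045]
tube_red 0.54 [232. 236.] [0.551 0.103 0.045]
tube_red 0.31 [253. 268.] [0.483 0.057 0.045]
station 0.94 [257. 268.] [0.482 0.05  0.045]
station 0.72 [242. 281.] [0.454 0.08  0.045]
carousel 0.94 [272. 235.] [0.556 0.018 0.   ]
side (array([0.3715772 , 0.68967289, 0.64945563]), array([ 0.266658  , -0.75361809, -0.60142255]))
gap 0.76 [354. 252.] [0.426 0.082 0.085]
hub 0.78 [302. 217.] [0.56  0.012 0.099]
reader 0.93 [314. 236.] [0.498 0.149 0.17 ]
reader 0.33 [302. 253.] [0.508 0.199 0.17 ]
peg 0.92 [277. 208.] [ 0.627 -0.01   0.095]
tray 0.98 [358. 191.] [ 0.465 -0.272  0.   ]
cassette 0.79 [342. 261.] [0.451 0.074 0.045]
cassette 0.32 [300. 264.] [0.538 0.107 0.045]
cassette 0.28 [303. 219.] [ 0.572 -0.046  0.045]
tube_blue 0.59 [336. 231.] [ 0.485 -0.024  0.045]
tube_red 0.93 [299. 263.] [0.541 0.105 0.045]
tube_red 0.44 [241. 204.] [ 0.747 -0.068  0.045]
station 0.8 [331. 255.] [0.478 0.062 0.045]
station 0.72 [383. 314.] [0.351 0.193 0.045]
station 0.7 [299. 262.] [0.541 0.103 0.045]
carousel 0.87 [304. 251.] [0.554 0.017 0.   ]
```

View pics/top0.png

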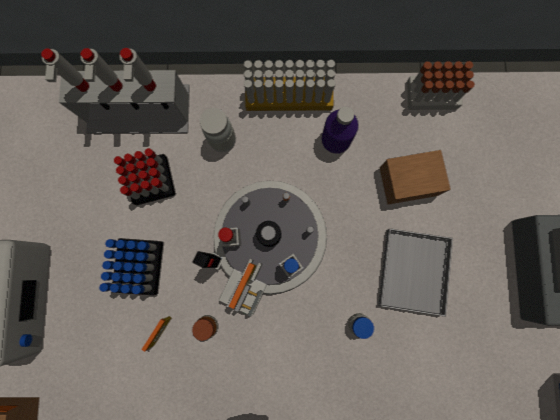

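View pics/side0.png

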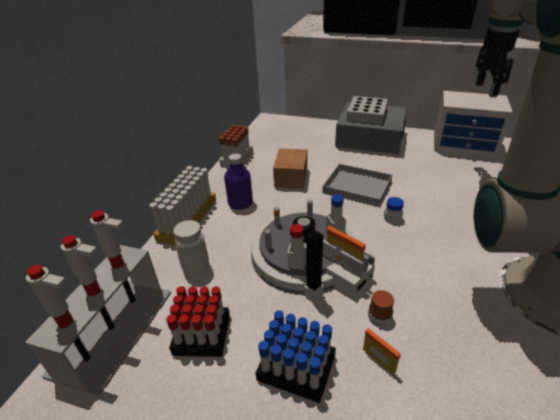

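The cassette in question is either the one in the gap at top (242,284) or the loose one on the bench at top (157,333). The task says it is jammed in the loading gap, so it's (242,284). I'll confirm that in a crop and fit the carousel pose.

Run:
```python
from h import *
from scipy.optimize import least_squares
M=dict(gap=(-.14,0,.085),hub=(0,0,.099),reader=(-.1,.085,.17),peg=(.085,0,.095),station=(-.08,0,.045),tube_blue=(-.04,-.0693,.045),tube_red=(-.04,.0693,.045),carousel=(0,0,0))
F={n:bot.grab_frame(n) for n in('top','side')}
def W(q,m):
    c,s=np.cos(q[2]),np.sin(q[2]);return np.array([q[0]+c*m[0]-s*m[1],q[1]+s*m[0]+c*m[1],m[2]])
obs=[]
q0=[.553,.02,-.465]
for n,f in F.items():
    for t,m in M.items():
        c=[(np.linalg.norm(proj(f,W(q0,m))-r['position']),r['position']) for r in bot.place_of(t,f)]
        if c:
            d,p=min(c,key=lambda a:a[0])
            if d<15: obs.append((n,t,f,m,p))
r=least_squares(lambda q:np.concatenate([proj(f,W(q,m))-p for n,t,f,m,p in obs]),q0,loss='soft_l1')
q=r.x;print('carousel',q.round(4))
for n,t,f,m,p in obs: print(n,t,(proj(f,W(q,m))-p).round(1))
# cassette x along gap, using both views
im=[]
for n,f in F.items():
    for t in bot.trace('cassette',f):
        if np.linalg.norm(np.array(t['position'])-((242,284) if n=='top' else (343,252)))<15:
            hsv=cv2.cvtColor(f['pixels'],cv2.COLOR_RGB2HSV)
            m=t['pixels'].astype(bool)&(hsv[...,0]<14)&(hsv[...,1]>150)
            v,u=np.nonzero(m);L=[]
            for a,b in zip(u,v):
                P=atz(f,(a,b),.115);d=P[:2]-q[:2];L.append([np.cos(q[2])*d[0]+np.sin(q[2])*d[1],-np.sin(q[2])*d[0]+np.cos(q[2])*d[1]])
            L=np.array(L);print(n,len(L),L.min(0).round(3),L.max(0).round(3),L.mean(0).round(3));break
t=[]
for n,f in F.items():
    t+= [(f,r['position']) for r in bot.place_of('tray',f)[:1]]
    m=bot.trace('tray',f)
    if m: 
        v,u=np.nonzero(m[0]['pixels']); print('tray',n,len(u),[atz(f,p,.025).round(3)[:2].tolist() for p in cv2.boxPoints(cv2.minAreaRect(np.c_[u,v].astype(np.float32)))])
for n,(c,r) in dict(top=((200,225),(245,320)),side=((285,375),(225,285))).items():
    pass
a=cv2.resize(F['top']['pixels'][225:325,130:280],None,fx=4,fy=4,interpolation=cv2.INTER_CUBIC)
cv2.imwrite('pics/crop1.png',a[...,::-1])
s=bot.sense();R=None
T=W(q,(-.118,0,.108));print('grasp',T)
```

```text
carousel [ 0.5544  0.0246 -0.4349]
top gap [0.6 1.5]
top reader [-1.5  0.8]
top peg [ 2.2 -2.6]
top station [-0.7  1.3]
top tube_blue [-1.6  0.7]
top tube_red [0.3 0.1]
top carousel [-1.5  1.5]
side gap [-2.9 -0.5]
side hub [1.4 2.8]
side reader [-0.1 -2. ]
side peg [-3.  -1.7]
side station [-0.3 -1. ]
side tube_blue [-1.5 -1.8]
side tube_red [-3.6 -2.8]
side carousel [1.1 1. ]
side 323 [-0.166 -0.009] [-0.071  0.015] [-0.119  0.003]
tray top 5211 [[0.398, -0.209], [0.567, -0.235], [0.55, -0.383], [0.381, -0.352]]
tray side 1919 [[0.562, -0.207], [0.578, -0.393], [0.377, -0.347], [0.384, -0.177]]
grasp [0.44740353 0.07429088 0.108     ]
```

View pics/crop1.png

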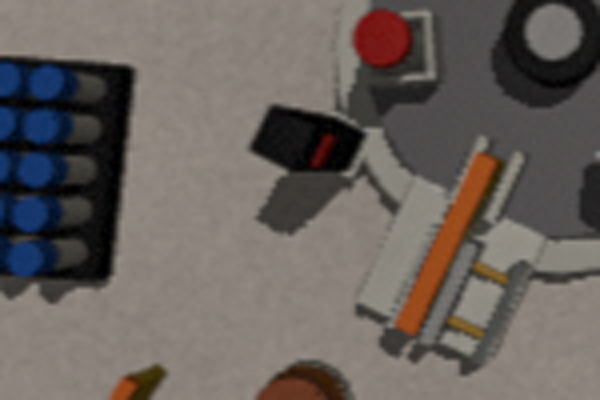

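The crop shows a 90 mm orange edge between the cheeks and vanes, running from crop px (488,155) to (408,330). That confirms the cassette in the gap; the other one lies loose on the bench at lower left.

```bash
python3 - <<'E'
from h import *
f=bot.grab_frame('top')
m=cv2.cvtColor(f['pixels'],cv2.COLOR_RGB2HSV)
k=((m[...,0]<16)&(m[...,1]>170)&(m[...,2]>120)).astype(np.uint8);k[:,:222]=0;k[:255]=0;k[312:]=0;k[:,262:]=0
v,u=np.nonzero(k);P=np.array([atz(f,p,.120)[:2] for p in zip(u,v)])
c,(w,h),a=cv2.minAreaRect((P*1000).astype(np.float32));print(len(u),c,w,h,a)
e,V=np.linalg.eigh(np.cov(P.T));d=V[:,1]*np.sign(V[0,1]);print('mean',P.mean(0),'ang',np.arctan2(d[1],d[0]))
E
python3 -m pendant '[[[0.6,0,0,0,-0.18],[0.6,0,0,0,-0.36],[0.6,0,0,0,-0.54],[0.6,0,0,0,-0.72],[0.6,0,0,0,-0.9],[0.6,0,0,0,-1.08],[0.6,0,0,0,-1.26],[0.6,0,0,0,-1.44],[0.6,0,0,0,-1.62],[0.6,0,0,0,-1.8]]]' 60
```

```text
244 (450.0979309082031, 73.32421875) 9.864097595214844 90.25718688964844 64.82902526855469
mean [0.44926699 0.07360854] ang -0.4451022570392685
time: 3.6
eef_pos: [0.1661, -0.498, 0.2503]
orientation: [0.486, 0.874, -0.0, 0.0]
wrist_force: [-1.1, 0.0, -0.3]
gripper_width: 0.0516
grasp_force: 0.0
```

```bash
python3 -m pendant '[[[0.6,0.03,0.049,0,-0.1],[0.6,0.06,0.098,0,-0.2],[0.6,0.09,0.147,0,-0.3],[0.6,0.12,0.196,0,-0.4],[0.6,0.15,0.245,0,-0.5],[0.6,0.18,0.294,0,-0.57],[0.6,0.21,0.343,0,-0.57],[0.6,0.24,0.392,0,-0.57],[0.6,0.27,0.441,0,-0.57],[0.6,0.3,0.49,0,-0.57]]]'
python3 - <<'E'
from h import *
s=bot.sense();p=s['eef_pos'];o=s['orientation'];a=2*np.arctan2(o[1],o[0]);d=np.array([.4497,.0735])-p[:2]
print(p,a,'yaw',-(2.697-a),'dx',d@[np.cos(a),np.sin(a)],'dy',d@[np.sin(a),-np.cos(a)],'j',np.round(s['joint_positions'],2))
E
```

```text
time: 4.85
eef_pos: [0.4271, 0.016, 0.2506]
orientation: [0.223, 0.975, -0.0, 0.001]
wrist_force: [-0.6, -1.2, 0.8]
gripper_width: 0.051
grasp_force: 0.0
[0.42705478 0.01601287 0.25058669] 2.6920669801124784 yaw -0.004933019887521706 dx 0.004584870086095027 dy 0.06161618837842188 j [-0.05 -0.23  1.67 -0.    1.71 -1.17]
```

```bash
python3 -m pendant '[[[0.6,0.005,0.031,0,-0.005],[0.6,0.005,0.0615,0,-0.005],[0.6,0.005,0.0615,0.04,-0.005],[0.6,0.005,0.0615,0.08,-0.005],[0.6,0.005,0.0615,0.1,-0.005],[0.6,0.005,0.0615,0.1,-0.005]]]'
python3 - <<'E'
from h import *
f=bot.grab_frame('top');g=bot.grab_frame('side')
a=cv2.resize(f['pixels'][220:330,170:300],(600,508));b=cv2.resize(g['pixels'][160:300,280:420],(508,508))
cv2.imwrite('pics/a1.png',cv2.resize(np.hstack([a,b]),(800,367))[...,::-1])
s=bot.sense();p=s['eef_pos'];o=s['orientation'];a=2*np.arctan2(o[1],o[0]);d=np.array([.4497,.0735])-p[:2]
print(p,a,'yaw',-(2.697-a),'dx',d@[np.cos(a),np.sin(a)],'dy',d@[np.sin(a),-np.cos(a)])
E
```

```text
time: 5.6
eef_pos: [0.4478, 0.0716, 0.1489]
orientation: [0.221, 0.975, -0.001, -0.002]
wrist_force: [-0.6, -0.0, -0.1]
gripper_width: 0.0512
grasp_force: 0.0
[0.44916499 0.07165782 0.15132392] 2.696793548520207 yaw -0.00020645147979303502 dx 0.0003096964120755358 dy 0.0018931280700192155
```

View pics/a1.png

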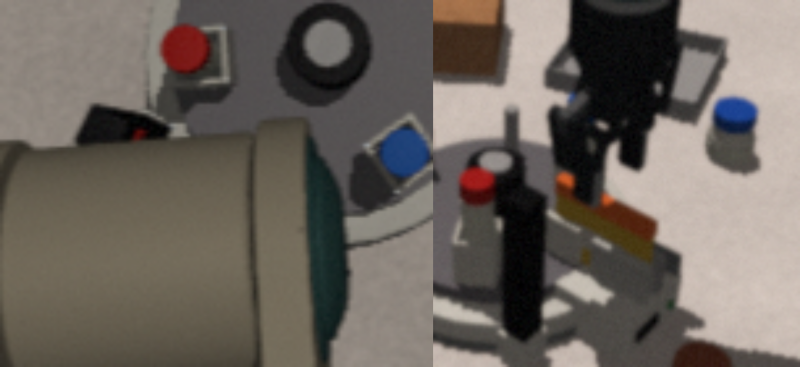

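The left panel is blocked by the arm. On the right the fingers straddle the orange edge, at about crop (590,190), clear of the reader post. I'll descend and close.

```bash
python3 -m pendant '[[[0.6,0,0.001,0.015,0],[0.6,0,0.001,0.03,0],[0.6,0,0.001,0.041,0],[0.6,0,0.001,0.041,0],[0,0,0.001,0.041,0],[0,0,0.001,0.041,0],[0,0,0.001,0.041,0],[0,0,0.001,0.041,0],[0,0,0.001,0.041,0]]]' 60
```

```text
time: 6.82
eef_pos: [0.4499, 0.0733, 0.11]
orientation: [0.22, 0.975, 0.001, 0.001]
wrist_force: [3.2, 5.0, -0.1]
gripper_width: 0.0091
grasp_force: 60.2
```

```bash
python3 -m pendant '[[[0,0,0,-0.012,0],[0,0,0,-0.025,0],[0,0,0,-0.04,0],[0,0,0,-0.06,0],[0,0,0,-0.08,0],[0,0,0,-0.105,0],[0,0,0,-0.13,0],[0,0,0,-0.15,0],[0,0,0,-0.15,0]]]'
python3 - <<'E'
from h import *
g=bot.grab_frame('side');save(g,'s2.png')
s=bot.sense();print(s['eef_pos'],s['orientation'],s['joint_positions'],s['wrist_force'])
print([ (r['score'],r['position']) for r in bot.place_of('tray',g)[:1]], proj(g,[.4497,.0735,s['eef_pos'][2]-.064]))
E
```

```text
time: 7.95
eef_pos: [0.4497, 0.0725, 0.2608]
orientation: [0.221, 0.975, 0.0, 0.002]
wrist_force: [0.7, 0.1, -0.9]
gripper_width: 0.0091
grasp_force: 60.1
[0.44924016 0.07249882 0.25929373] [2.20599809e-01 9.75364325e-01 2.83618691e-05 3.96315104e-04] [ 7.89271479e-02 -1.50589809e-01  1.57880992e+00 -1.82933899e-04
  1.71259879e+00 -1.04703629e+00] [-0.17284737  0.07629419 -1.14621189]
[(0.7, [355.3, 188.2])] [347.46535758 205.77351646]
```

View pics/s2.png

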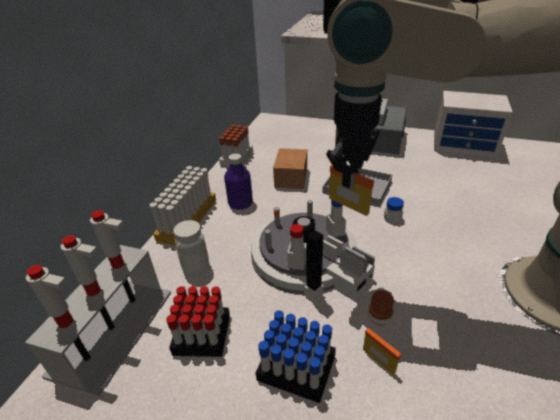

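The side view shows the cassette held clear of the gap at about (350,190); the carousel and tubes look undisturbed. Next, move over the tray and turn it so its length runs along the tray's short axis.

```bash
python3 -m pendant '[[[0,-0.015,-0.027,0,0.12],[0,-0.04,-0.071,0,0.28],[0,-0.067,-0.12,0,0.44],[0,-0.094,-0.168,0,0.6],[0,-0.121,-0.216,0,0.76],[0,-0.145,-0.26,0,0.92],[0,-0.168,-0.3,0,1.08],[0,-0.18,-0.3205,0,1.24],[0,-0.18,-0.3205,0,1.3],[0,-0.18,-0.3205,0,1.3]]]'
python3 -m pendant '[[[0,0,0,0.04,0],[0,0,0,0.08,0],[0,0,0,0.12,0],[0,0,0,0.14,0],[0,0,0,0.14,0]]]'
python3 - <<'E'
from h import *
g=bot.grab_frame('side');f=bot.grab_frame('top')
a=f['pixels'][190:340,340:490];b=g['pixels'][120:260,280:440]
cv2.imwrite('pics/t3.png',np.hstack([cv2.resize(a,(380,380)),cv2.resize(b,(420,380))])[...,::-1])
E
```

```text
time: 9.3
eef_pos: [0.4733, -0.2942, 0.2577]
orientation: [0.766, 0.643, -0.0, -0.001]
wrist_force: [0.2, 0.2, -0.3]
gripper_width: 0.0089
grasp_force: 60.0
time: 9.93
eef_pos: [0.4727, -0.2931, 0.117]
orientation: [0.765, 0.644, -0.001, -0.002]
wrist_force: [0.2, 1.0, -0.7]
gripper_width: 0.0088
grasp_force: 60.0
```

View pics/t3.png

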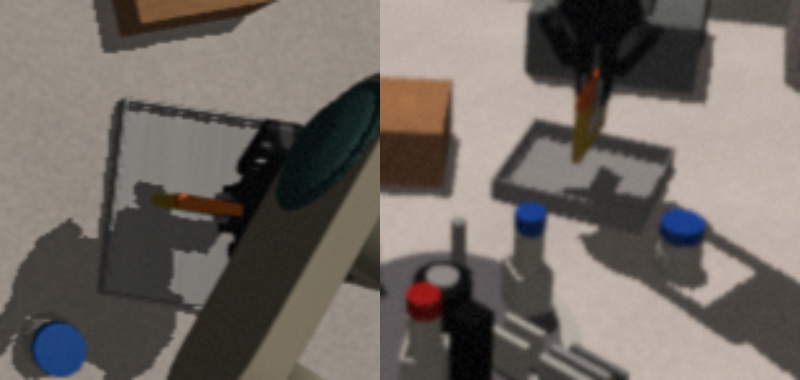

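The cassette is over the middle of the tray: left crop (200,205), right crop (585,155). I'll lower it gently.

```bash
python3 -m pendant '[[[0,0,0,0.015,0],[0,0,0,0.03,0],[0,0,0,0.04,0],[0,0,0,0.044,0],[0,0,0,0.046,0],[0,0,0,0.046,0]]]'
python3 -m pendant '[[[0,0,0,0.001,0],[0,0,0,0.002,0],[0,0,0,0.003,0],[0,0,0,0.003,0],[0,0,0,0.003,0]]]'
```

```text
time: 10.78
eef_pos: [0.4739, -0.2944, 0.0736]
orientation: [0.766, 0.643, 0.0, 0.0]
wrist_force: [-0.0, 0.5, -0.8]
gripper_width: 0.0093
grasp_force: 60.0
time: 11.4
eef_pos: [0.4738, -0.2943, 0.0703]
orientation: [0.766, 0.643, -0.0, 0.0]
wrist_force: [-0.2, 0.1, -0.3]
gripper_width: 0.0091
grasp_force: 60.0
```

```bash
python3 -m pendant '[[[0,0,0,0.001,0],[0,0,0,0.002,0],[0,0,0,0.003,0],[0,0,0,0.003,0]]]'
```

```text
time: 11.9
eef_pos: [0.474, -0.2943, 0.068]
orientation: [0.766, 0.643, 0.0, 0.0]
wrist_force: [-2.3, 2.5, 6.2]
gripper_width: 0.0091
grasp_force: 60.8
```

Contact at 6 N, so I'll open a little and withdraw.

```bash
python3 -m pendant '[[[0.15,0,0,0,0],[0.25,0,0,0,0],[0.4,0,0,0,0],[0.4,0,0,0,0],[0.4,0,0,0,0]]]'
python3 -m pendant '[[[0.4,0,0,-0.01,0],[0.4,0,0,-0.03,0],[0.4,0,0,-0.06,0],[0.4,0,0,-0.1,0],[0.4,0,0,-0.14,0],[0.4,0,0,-0.18,0],[0,0,0,-0.18,0],[0,0,0,-0.18,0],[0,0,0,-0.18,0],[0,0,0,-0.18,0]]]'
python3 - <<'E'
from h import *
g=bot.grab_frame('side');f=bot.grab_frame('top')
a=f['pixels'][190:340,340:490];b=g['pixels'][120:280,240:420]
cv2.imwrite('pics/t4.png',np.hstack([cv2.resize(a,(380,380)),cv2.resize(b,(420,380))])[...,::-1])
s=bot.sense();p=s['eef_pos'];o=s['orientation'];a=2*np.arctan2(o[1],o[0]);print(p,a,s['joint_positions'])
q=[.5535,.0225,-.443];
for n,r,t in(('above',.085,30),('pegang',.085,0)):
    pass
c,si=np.cos(q[2]),np.sin(q[2])
for ang,r in((25,.09),(10,.087),(0,.085),(-10,.085),(-20,.085),(-30,.085),(60,.085)):
    t=np.radians(ang)+q[2];P=np.array([q[0]+r*np.cos(t),q[1]+r*np.sin(t)]);print(ang,P.round(3))
for ff in (f,g):
    for r in bot.place_of('peg',ff)[:2]: print('peg',r['score'],r['position'],atz(ff,r['position'],.095))
    for r in bot.place_of('hub',ff)[:2]: print('hub',r['score'],r['position'],atz(ff,r['position'],.099))
E
```

```text
time: 12.52
eef_pos: [0.4737, -0.2943, 0.0673]
orientation: [0.766, 0.643, -0.0, 0.0]
wrist_force: [0.5, -0.3, -0.6]
gripper_width: 0.0339
grasp_force: 0.0
time: 13.78
eef_pos: [0.4735, -0.2941, 0.2462]
orientation: [0.766, 0.643, -0.0, -0.001]
wrist_force: [0.2, -0.0, -0.0]
gripper_width: -0.0001
grasp_force: 0.0
[ 0.47360722 -0.29415061  0.24672202] 1.3967576041735712 [-6.21982329e-01  1.45913012e-01  1.30764421e+00 -6.76732009e-05
  1.68904112e+00 -4.47951556e-01]
25 [0.643 0.022]
10 [ 0.637 -0.001]
0 [ 0.63  -0.014]
-10 [ 0.623 -0.027]
-20 [ 0.613 -0.038]
-30 [ 0.602 -0.047]
60 [0.623 0.071]
peg 0.72 [283.8, 193.5] [ 0.63368269 -0.00907627  0.095     ]
peg 0.28 [267.3, 232.7] [0.55311001 0.02460592 0.095     ]
hub 0.56 [267.9, 235.0] [0.5481056  0.02317965 0.099     ]
hub 0.64 [302.9, 221.8] [0.55219647 0.02864087 0.099     ]
```

View pics/t4.png

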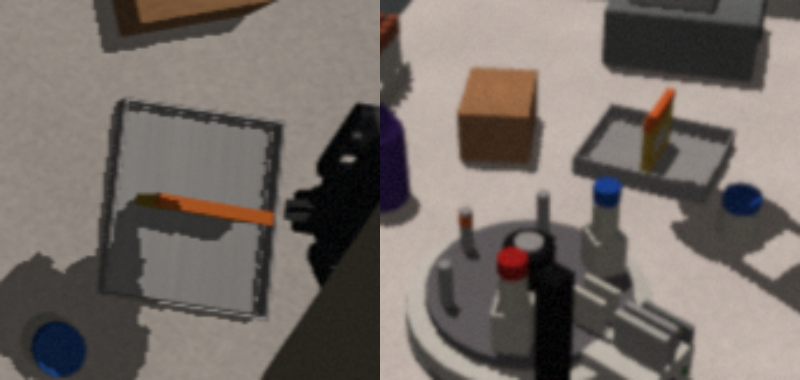

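The cassette stands upright in the tray: left crop (205,205), right crop (657,130). The blue tube is on the -y side, so the turret must go clockwise to rotor -1.047. I'll put the shut fingers between the orange peg and its +60° neighbour.

```bash
python3 -m pendant '[[[0,0.05,0.016,0,0],[0,0.105,0.035,0,0],[0,0.16,0.053,0,0],[0,0.215,0.071,0,0],[0,0.27,0.089,0,0],[0,0.31,0.103,0,0],[0,0.34,0.1125,0,0],[0,0.34,0.1125,0,0]]]'
python3 -m pendant '[[[0,0,0,0.05,0],[0,0,0,0.1,0],[0,0,0,0.12,0],[0,0,0,0.12,0]]]'
python3 - <<'E'
from h import *
g=bot.grab_frame('side');f=bot.grab_frame('top')
a=f['pixels'][150:300,210:360];b=g['pixels'][150:290,220:380]
cv2.imwrite('pics/t5.png',np.hstack([cv2.resize(a,(380,380)),cv2.resize(b,(420,380))])[...,::-1])
print(bot.sense()['eef_pos'])
E
```

```text
time: 15.08
eef_pos: [0.6438, 0.0232, 0.2466]
orientation: [0.765, 0.644, -0.0, -0.0]
wrist_force: [0.4, -0.7, -0.1]
gripper_width: 0.0002
grasp_force: 0.0
time: 15.58
eef_pos: [0.6429, 0.0205, 0.1267]
orientation: [0.766, 0.643, -0.001, -0.001]
wrist_force: [0.4, 0.3, 0.9]
gripper_width: -0.0002
grasp_force: 0.0
[0.64446326 0.02075799 0.12996014]
```

View pics/t5.png

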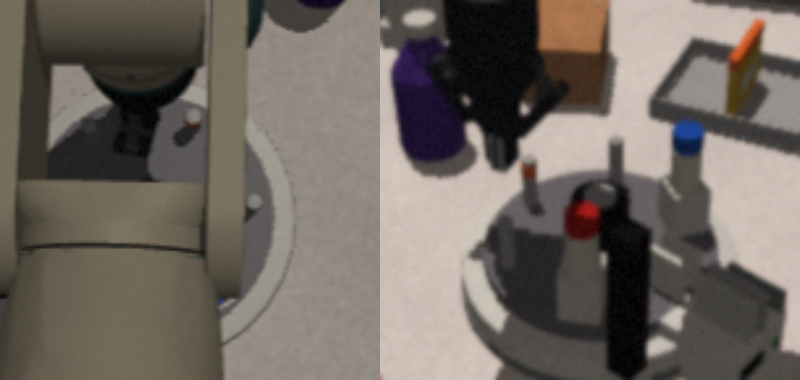

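The fingers sit between the orange peg (left crop (193,118)) and the plain peg (90,120). I'll descend and push along the arc.

```bash
python3 -m pendant '[[[0,0,0,0.025,0],[0,0,0,0.048,0],[0,0,0,0.048,0],[0,-0.012,-0.001,0.048,0],[0,-0.0227,-0.002,0.048,0],[0,-0.03,-0.004,0.048,0],[0,-0.037,-0.007,0.048,0],[0,-0.044,-0.009,0.048,0],[0,-0.051,-0.0115,0.048,0]]]'
python3 -m pendant '[[[0,-0.006,-0.004,0,0],[0,-0.0125,-0.008,0,0],[0,-0.018,-0.0125,0,0],[0,-0.0235,-0.017,0,0],[0,-0.0235,-0.017,0,0],[0,-0.0235,-0.017,0,0]]]'
python3 - <<'E'
from h import *
s=bot.sense();print(s['eef_pos'])
for n in('top','side'):
    f=bot.grab_frame(n)
    for t,z in(('peg',.095),('tube_blue',.045),('tube_red',.045)):
        for r in bot.place_of(t,f)[:2]: print(n,t,r['score'],atz(f,r['position'],z).round(3))
E
```

```text
time: 16.8
eef_pos: [0.6231, -0.0269, 0.0793]
orientation: [0.766, 0.643, 0.0, -0.0]
wrist_force: [1.4, 4.5, 1.7]
gripper_width: 0.0
grasp_force: 1.9
time: 17.55
eef_pos: [0.6024, -0.0477, 0.0793]
orientation: [0.766, 0.643, -0.0, 0.0]
wrist_force: [1.1, 0.0, -0.1]
gripper_width: -0.0
grasp_force: 0.0
[ 0.60244914 -0.0476895   0.07930641]
top peg 0.63 [ 0.579 -0.055  0.095]
top tube_red 0.69 [ 0.368 -0.156  0.045]
top tube_red 0.57 [0.611 0.088 0.045]
side peg 0.64 [ 0.46  -0.16   0.095]
side peg 0.61 [ 0.574 -0.056  0.095]
side tube_blue 0.85 [0.472 0.04  0.045]
side tube_red 0.64 [0.6   0.076 0.045]
```

```bash
python3 -m pendant '[[[0,0,0,-0.03,0],[0,0,0,-0.07,0],[0,0,0,-0.12,0],[0,0,0,-0.17,0],[0,0.03,0.05,-0.17,0],[0,0.03,0.1,-0.17,0],[0,0.03,0.1,-0.17,0],[0,0.03,0.1,-0.17,0]]]'
python3 - <<'E'
from h import *
g=bot.grab_frame('side');f=bot.grab_frame('top')
for n,F in(('top',f),('side',g)):
    for t,z in(('peg',.095),('tube_blue',.045),('tube_red',.045),('station',.045),('cassette',.004)):
        for r in bot.place_of(t,F)[:2]: print(n,t,r['score'],np.round(r['position']),atz(F,r['position'],z).round(3))
a=f['pixels'][160:310,200:350];b=g['pixels'][150:310,220:400]
cv2.imwrite('pics/t6.png',np.hstack([cv2.resize(a,(380,380)),cv2.resize(b,(420,380))])[...,::-1])
E
```

```text
time: 18.95
eef_pos: [0.7059, -0.035, 0.2488]
orientation: [0.766, 0.643, -0.0, -0.0]
wrist_force: [-0.3, 0.1, -0.1]
gripper_width: 0.0001
grasp_force: 0.0
top peg 0.46 [242. 208.] [0.605 0.077 0.095]
top tube_red 0.55 [237. 209.] [0.609 0.094 0.045]
top cassette 0.73 [412. 270.] [ 0.476 -0.293  0.004]
top cassette 0.66 [159. 333.] [0.343 0.265 0.004]
side peg 0.88 [303. 202.] [ 0.573 -0.05   0.095]
side tube_blue 0.86 [335. 251.] [0.473 0.045 0.045]
side tube_red 0.89 [274. 253.] [0.603 0.088 0.045]
side station 0.82 [332. 253.] [0.478 0.054 0.045]
side station 0.48 [302. 251.] [0.544 0.066 0.045]
side cassette 0.9 [377. 362.] [0.348 0.27  0.004]
side cassette 0.62 [354. 252.] [ 0.436 -0.005  0.004]
```

View pics/t6.png

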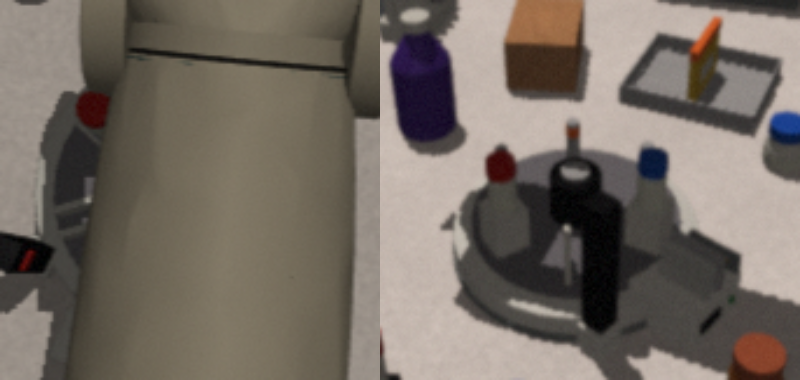

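The turret has turned with both tubes upright and the blue tube near the gap, but the arm hides it from the top camera. I'll clear the view and check the angle.

```bash
python3 -m pendant '[[[0,-0.045,-0.018,0,0],[0,-0.1,-0.04,0,0],[0,-0.155,-0.061,0,0],[0,-0.21,-0.083,0,0],[0,-0.265,-0.105,0,0],[0,-0.32,-0.127,0,0],[0,-0.37,-0.147,0,0],[0,-0.42,-0.166,0,0],[0,-0.42,-0.166,0,0]]]'
python3 - <<'E'
from h import *
g=bot.grab_frame('side');f=bot.grab_frame('top')
q=[.5544,.0240,-.443]
for n,F in(('top',f),('side',g)):
    for t,z in(('peg',.095),('tube_blue',.045),('tube_red',.045),('station',.045),('cassette',.004)):
        for r in bot.place_of(t,F)[:2]:
            P=atz(F,r['position'],z);print(n,t,r['score'],np.round(r['position']),P.round(3),'ang',np.degrees(np.arctan2(P[1]-q[1],P[0]-q[0])-q[2]).round(1))
    for r,a,z in((.085,-60,.095),(.08,60,.045),(.08,180,.045)):
        t=np.radians(a)+q[2];print('expect',a,proj(F,[q[0]+r*np.cos(t),q[1]+r*np.sin(t),z]).round())
cv2.imwrite('pics/t7.png',cv2.resize(f['pixels'][160:320,180:380],None,fx=4,fy=4,interpolation=cv2.INTER_CUBIC)[:600,...,::-1])
E
```

```text
time: 20.68
eef_pos: [0.4676, -0.4229, 0.249]
orientation: [0.768, 0.641, -0.0, -0.0]
wrist_force: [0.0, 0.3, -0.2]
gripper_width: 0.0
grasp_force: 0.0
top peg 0.63 [309. 218.] [ 0.583 -0.06   0.095] ang -45.7
top tube_blue 0.54 [263. 272.] [0.474 0.037 0.045] ang 196.2
top tube_red 0.81 [241. 209.] [0.609 0.085 0.045] ang 73.5
top station 0.75 [255. 269.] [0.48  0.054 0.045] ang 183.7
top cassette 0.76 [160. 330.] [0.348 0.263 0.004] ang 156.2
top cassette 0.7 [410. 271.] [ 0.475 -0.288  0.004] ang -78.9
expect -60 [309. 229.]
expect 60 [248. 204.]
expect 180 [253. 268.]
side tube_blue 0.8 [332. 250.] [0.481 0.045 0.045] ang 189.4
side tube_blue 0.43 [318. 236.] [0.522 0.005 0.045] ang -124.6
side tube_red 0.63 [274. 254.] [0.602 0.093 0.045] ang 80.8
side station 0.97 [333. 254.] [0.476 0.056 0.045] ang 183.3
side cassette 0.77 [354. 187.] [ 0.48  -0.284  0.004] ang -78.2
side cassette 0.73 [375. 364.] [0.351 0.276 0.004] ang 154.4
expect -60 [309. 200.]
expect 60 [270. 246.]
expect 180 [330. 254.]
```

View pics/t7.png

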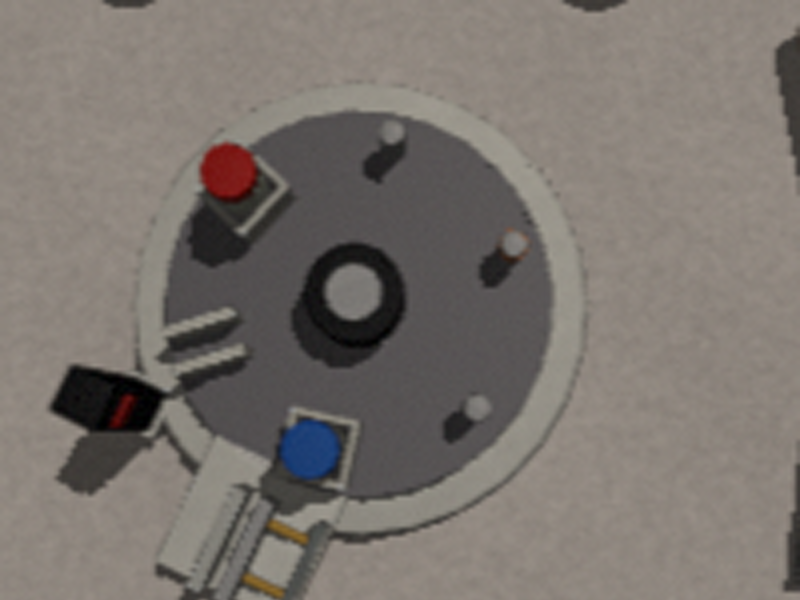

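The top view shows the orange peg at crop (513,243) and the blue cap at (310,447). The turret stands at about -47°, so it passed half way but didn't reach the click. I'll push the same peg further and watch the force.

```bash
python3 -m pendant '[[[0,0.06,0.011,0,0],[0,0.12,0.023,0,0],[0,0.18,0.034,0,0],[0,0.24,0.046,0,0],[0,0.3,0.057,0,0],[0,0.36,0.068,0,0],[0,0.405,0.0775,0,0],[0,0.405,0.0775,0,0],[0,0.405,0.0775,0,0]]]'
python3 -m pendant '[[[0,0,0,0.05,0],[0,0,0,0.1,0],[0,0,0,0.14,0],[0,0,0,0.168,0],[0,0,0,0.168,0],[0,-0.006,-0.005,0.168,0],[0,-0.011,-0.0095,0.168,0],[0,-0.016,-0.015,0.168,0],[0,-0.021,-0.021,0.168,0],[0,-0.021,-0.021,0.168,0]]]'
```

```text
time: 22.4
eef_pos: [0.6162, -0.0349, 0.2492]
orientation: [0.766, 0.643, -0.0, 0.0]
wrist_force: [-0.5, -0.4, -0.7]
gripper_width: -0.0001
grasp_force: 0.0
time: 23.65
eef_pos: [0.5916, -0.0519, 0.0815]
orientation: [0.766, 0.643, -0.0, 0.0]
wrist_force: [-0.2, -0.4, -0.8]
gripper_width: 0.0002
grasp_force: 0.0
```

```bash
python3 -m pendant '[[[0,-0.003,-0.004,0,0],[0,-0.005,-0.008,0,0],[0,-0.005,-0.008,0,0]]]'
python3 - <<'E'
from h import *
print(bot.sense()['wrist_force'])
for n in('top','side'):
    f=bot.grab_frame(n)
    for t,z in(('peg',.095),('tube_blue',.045),('tube_red',.045)):
        for r in bot.place_of(t,f)[:1]: print(n,t,r['score'],np.round(r['position'],1),atz(f,r['position'],z).round(3))
E
```

```text
time: 24.02
eef_pos: [0.5829, -0.0553, 0.0812]
orientation: [0.766, 0.643, -0.0, -0.0]
wrist_force: [0.0, 0.4, -0.8]
gripper_width: -0.0001
grasp_force: 0.0
[ 0.02141564  0.41338037 -0.81346608]
top peg 0.73 [310.6 229. ] [ 0.56  -0.063  0.095]
top tube_blue 0.69 [252.2 267.8] [0.483 0.059 0.045]
top tube_red 0.49 [247.7 203.2] [0.622 0.07  0.045]
side peg 0.88 [312.5 201. ] [ 0.552 -0.06   0.095]
side tube_blue 0.57 [329.2 255.8] [0.482 0.065 0.045]
side tube_red 0.77 [270.6 246.3] [0.618 0.07  0.045]
```

It now matches the click position: peg (311,229) against (309,229) expected, blue tube (252,268) against (253,268). I'll back off, withdraw and recheck.

```bash
python3 -m pendant '[[[0,0.004,0.005,0,0],[0,0.008,0.01,0,0],[0,0.008,0.01,-0.04,0],[0,0.008,0.01,-0.09,0],[0,0.008,0.01,-0.14,0],[0,0.008,0.01,-0.168,0]]]'
python3 -m pendant '[[[0,-0.055,-0.01,0,0],[0,-0.11,-0.02,0,0],[0,-0.165,-0.03,0,0],[0,-0.22,-0.04,0,0],[0,-0.275,-0.05,0,0],[0,-0.33,-0.06,0,0],[0,-0.38,-0.07,0,0],[0,-0.38,-0.07,0,0],[0,-0.38,-0.07,0,0]]]'
python3 - <<'E'
from h import *
for k in 'ab':
  for n in('top','side'):
    f=bot.grab_frame(n)
    for t,z in(('peg',.095),('tube_blue',.045),('tube_red',.045),('cassette',.004)):
        for r in bot.place_of(t,f)[:2]: print(n,t,r['score'],np.round(r['position'],1),atz(f,r['position'],z).round(3))
    if n=='top': a=f
cv2.imwrite('pics/t8.png',cv2.resize(a['pixels'][150:350,180:460],None,fx=2.8,fy=2.8)[...,::-1])
E
```

```text
time: 25.18
eef_pos: [0.5954, -0.0487, 0.2529]
orientation: [0.766, 0.643, 0.001, 0.002]
wrist_force: [0.3, 0.3, -1.5]
gripper_width: 0.0001
grasp_force: 0.0
time: 26.3
eef_pos: [0.4602, -0.4108, 0.2492]
orientation: [0.766, 0.643, 0.0, -0.0]
wrist_force: [0.4, 0.5, -0.1]
gripper_width: -0.0002
grasp_force: 0.0
top peg 0.95 [307.2 229.3] [ 0.56  -0.056  0.095]
top tube_blue 0.78 [255.5 269.2] [0.48  0.052 0.045]
top tube_red 0.61 [246.8 202.7] [0.623 0.072 0.045]
top tube_red 0.47 [142.  266.5] [0.486 0.295 0.045]
top cassette 0.68 [412.4 270.3] [ 0.476 -0.294  0.004]
top cassette 0.67 [158.2 330.3] [0.348 0.268 0.004]
side tube_blue 0.86 [332.6 255.1] [0.475 0.061 0.045]
side tube_blue 0.58 [304.8 253.2] [0.536 0.071 0.045]
side tube_red 0.66 [270.7 245.4] [0.619 0.067 0.045]
side cassette 0.78 [356.3 186.4] [ 0.474 -0.288  0.004]
side cassette 0.57 [378.1 360.8] [0.347 0.267 0.004]
top peg 0.69 [305.5 228.4] [ 0.562 -0.053  0.095]
top peg 0.27 [139.4 267.2] [0.485 0.281 0.095]
top tube_blue 0.56 [254.2 268. ] [0.482 0.055 0.045]
top tube_red 0.55 [255.5 267. ] [0.485 0.052 0.045]
top tube_red 0.27 [220.1 137.4] [0.772 0.133 0.045]
top cassette 0.9 [158.7 331.2] [0.346 0.266 0.004]
top cassette 0.73 [410.  272.2] [ 0.472 -0.288  0.004]
side peg 0.92 [313.5 203.1] [ 0.548 -0.052  0.095]
side tube_blue 0.55 [331.7 254.8] [0.477 0.06  0.045]
side tube_blue 0.39 [351.7 250.7] [0.437 0.036 0.045]
side tube_red 0.73 [273.9 246.7] [0.61  0.069 0.045]
side cassette 0.81 [355.4 185.2] [ 0.478 -0.294  0.004]
side cassette 0.61 [376.6 362.6] [0.349 0.271 0.004]
```

View pics/t8.png

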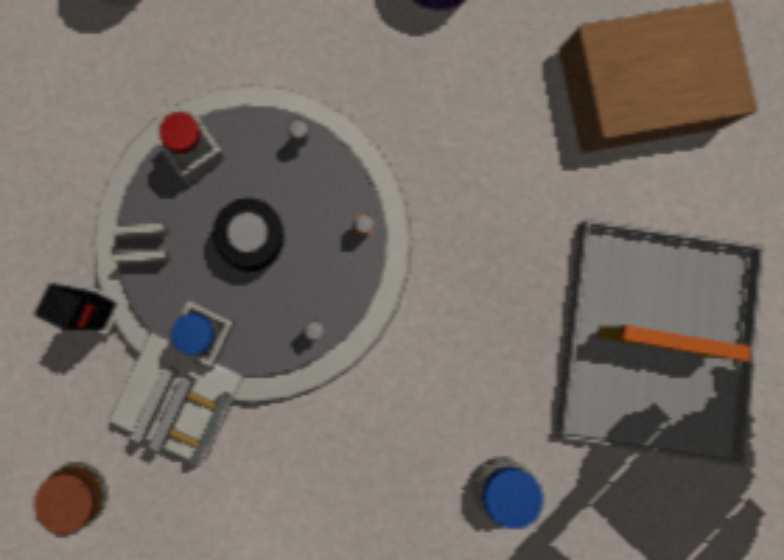

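The view shows the turret at its click: the line through the plain pegs at (299,130) and (315,331) gives -60°. The blue cap at (192,333) is in line with the gap, and the cassette stands in the tray at (680,342). The arm is clear, so I'm handing in.

```bash
python3 -c "
from rig import bot
print(bot.finish_job())"
```

```text
the job is handed in; nothing more can be done
None
```

I handed the job in (no verdict shown): the cassette stands upright in the tray, and the turret is at the -60° click with the blue-capped tube about 4 mm from the station and both tubes in their holders.

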